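# Reset the tripped vacuum pump through its recessed well

## Robot

A 7-joint arm with a two-finger parallel gripper is mounted at the origin on the work surface. World frame = base frame: x ahead of the robot, y to its left, z up, the work surface at z = 0. Lengths are in m, angles in degrees, forces in N, time in s.
With the tool pointing down it reaches from about 0.425 to 0.875 m from the base axis. Payload 4.7 kg.
Tool frame: the origin (TCP) lies between the finger pads; the fingertips stand env.finger_overhang ahead of it and the grasp point (between the pads) lies 5 mm behind it (env.finger_overhang is the distance from the TCP to the fingertips, in m); z points along the fingers, y is the line along which they close (so a half turn about z gives the same grasp; the last joint's range is limited). The gripper opens to 87 mm and grips with 3 to 60 N. Pads are 19 mm wide; open, the fingers measure 117 mm over their backs; the gripper's body (75 mm by 190 mm) begins 51 mm behind the grasp point.
Start: joints at [-71.843, 18.392, -4.016, 83.108, 1.295, 78.541, -3.26], TCP at [0.194, 0.62, 0.237] pointing down, gripper open.
Joint ranges: [-163.93, 163.93], [-17.29, 119.83], [-79.2, 71.16], [3.27, 140.29], [-89.18, 269.18], [5.43, 117.66], [-154.24, 154.24]. Speed limits (degrees/s): [147.25, 147.25, 180, 180, 180, 180, 180].

## Interface

Orientations are given as [roll, pitch, yaw] about the fixed x, y, z axes, in that order (R = Rz(yaw) Ry(pitch) Rx(roll)).
In Python, from cell import telemetry, eyes, env, models gives the robot as it stands. The module is installed in compiled form; this text tells all that it offers.
- The arm moves only by the tool drive_tool, never from a script. Its arguments are lists of equal length, an entry for each row: "angular": the turn, a rotation vector about the tool's x, y, z in rad, a list of three; "delta_pos": the shift along the tool's x, y, z in cm, a list of three; "gripper": the finger opening in cm, from 0 to 8.7. A call has 1 to 20 rows; each row shifts and turns the commanded pose from where the row before left it, along the tool's axes as they then stand; what a row does not reach is not made up. A row lasts 1/10 s, in which the tool goes at most 50 mm and 8.59 degrees, less where a joint would pass 70% of its speed; a pose out of reach is approached as far as the arm can. A call with a gripper value outside its range is refused whole. The fingers move at their own pace and stop on an object; "squeeze" is the grip in N (left out, the last holds). Time passes only in rows, so rows that do not move let the fingers close. It gives the time, the measured TCP pose, the force, the opening and the grip force at its end, in the units of the state.
- telemetry.get_obs(): the state, without advancing time (a new reading comes with each control period).
- eyes.read_camera(name): name is "scene" or "top" or "wrist"; returns a dict with "pixels" (480x640x3 uint8, red, green, blue), "mtx" (3x3 intrinsics, pixels), "D" ([k1, k2, p1, p2, k3] as OpenCV has them; the pictures are not rectified), "origin" and "orientation" of the camera in the world. Camera axes: x right, y down, z forward; pixel columns grow to the right and rows downward; lengths in m; the calibration is good to about 2 mm. A picture is of the moment at which its call begins. There is no depth.
- env.sign_off(): hands the job in; it is judged then, once.
Trained networks look in a picture, given as the dict that the camera call returned (one of the last four; its "shot" number tells which), for a name from the list of things; names that differ only in an ending like _2 or _b are one class to them, and where a whole thing is asked for, a point or a joint stands for the part that bears it (a point fixed in the world has none). Each returns a list of dicts, best first, with "p" (0 to 1); they miss things now and then, are a little off and sometimes report something else, mostly with a low value. They report only what shows in the picture. A call takes as long as a camera call.
- models.search_frame(picture, target): "centre" ([column, row] in pixels, amid what is visible of it).
- models.cut_out(picture, target): "pixels" (480x640 bool, what is visible of it) and "centre" ([column, row] in pixels, amid what is visible of it).
The state is a dict: "time_s": time; "qpos": joint angles; "joint_velocities": joint speeds; "effort": joint torques, N m; "tool_pos": TCP position; "tool_rot": TCP orientation; "force": force on the tool from outside, world axes, zero at the start; "wrist_torque": the same for the moment, N m; "grip_width": finger opening in m; "grasp_force": force on a finger pad.
Only numpy, scipy, OpenCV 4.12 (cv2) and the standard library are available. Lean on these libraries where they do the work, as an engineer would, in place of code of your own. Each camera call takes 0.05 s, during which the arm holds its last target. There are 200 camera calls.

## Task

The blue vacuum-pump unit has tripped. Push the dust shutter on its top fully open by its yellow tab, reach a fingertip into the well beneath and press the sunken red reset key fully down for about half a second, let it spring back up, then push the shutter fully closed again. Use touch only: do not lift or shift the unit, do not press the green key in the white flow meter, and leave everything else where it stands.

Things in the scene. Friction and masses are not known exactly. Their poses are not given: they have to be found in the camera images.
- pump_unit: Blue vacuum-pump control unit, 140 (x) x 200 (y) x 75 mm (z), about 2.4 kg, standing loose on the bench. Origin: centre of its underside; x from its front (display, amber lamp) to its rear, y along its long side, z up. On its top: a well near its -y end, covered at the start by the sliding shutter.
- well (a point): Centre of the mouth of the well in the top of pump_unit (unit frame: x 0, y -50, z 75 mm), axes as pump_unit. The well is a straight rectangular hole 34 mm along x and 48 mm along y, with a white rim, 40 mm deep; the red key stands up from its floor.
- shutter (a joint): Travel of the flat metal dust shutter on the top of pump_unit, m: 0 = closed over the well (against its stop), 0.065 = fully open (against its stop); it grows as the shutter slides along the unit's +y. It covers the well partly below about 0.053. Friction 1.5 N, no spring: stays where left. The plate is 44 (x) x 58 (y) mm, its top 4 mm above the unit's top, centred on the well when closed.
- tab_top (a point): Middle of the top edge of the yellow upright tab on the shutter, axes as pump_unit; moves with the shutter. The tab is 30 mm wide (x), 6 mm thick (y) and stands 21.5 mm above the shutter plate, so its top is 25 mm above the unit's top. It lies 15 mm to the +y side of the plate's centre.
- reset_key (a joint): Travel of the sunken red reset key, m: 0 = up, 0.006 = fully down (against its stop). A spring brings it back up; it needs 1.5 N to start and 5 N to be fully down.
- reset_key_top (a point): Centre of the top of the round red reset key (26 mm wide) at the middle of the well; 25 mm below the unit's top when up. Moves down with the key.
- flow_meter: White flow meter, same size and shape as pump_unit (140 x 200 x 75 mm, same frame, about 2 kg, loose), with an open well of the same size, black rim, no shutter, and a green key in it. Not to be used.
- flow_key (a joint): Travel of the green key in the flow meter's well, m: 0 = up, 0.006 = fully down. Not to be pressed.
- amber_bottle: Bystander: amber glass bottle, 60 mm wide, 130 mm high; origin: under its middle, on the bench
- white_jar: Bystander: white jar with blue cap, 70 mm wide, 85 mm high; origin: under its middle, on the bench
- beaker: Bystander: open glass beaker, 70 mm wide, 90 mm high; origin: under its middle, on the bench
- petri_dish: Bystander: closed pale petri dish, 90 mm wide, 16 mm high; origin: under its middle, on the bench
- screwdriver: Bystander: screwdriver lying on the bench; origin: under its middle, on the bench
- filter_holder: Bystander: orange spool-shaped filter holder, 64 mm wide, 60 mm high; origin: under its middle, on the bench

How it is judged (in metres and radians):
On the way, in this order (a step that is already met when the one before it is completed fails the run):
1. the shutter is pushed open: travel above 50 mm of 65 (value of joint shutter above 0.05 m), for 0.1 s.
2. the red reset key is pressed fully down (travel above 4.5 mm of 6) for 0.2 s (value of joint reset_key above 0.0045 m and value of joint shutter above 0.045 m), for 0.2 s.
3. the key is released and the shutter pushed closed: travel below 6 mm (value of joint shutter below 0.006 m and value of joint reset_key below 0.0015 m), for 0.2 s.
At the end, for the whole second after the job is handed in: The red key has been pressed and is up again (under 1.5 mm), the shutter is closed again (within 6 mm of its stop), the pump unit stands upright and at rest within 25 mm of where it was, and the green key is up (all of step 3 and value of joint flow_key below 0.0015 m and distance of pump_unit from where it was at the start of the episode below 0.025 m and angle between pump_unit's own z axis and vertical below 0.05 rad and linear speed of pump_unit below 0.02 m/s); the robot touches nothing.
It fails at once if the pump unit is lifted, tipped, or shifted more than 25 mm (distance of pump_unit from where it was at the start of the episode above 0.025 m or height (world z) of pump_unit above 0.008 m or angle between pump_unit's own z axis and vertical above 0.1 rad).
It fails at once if the green key of the flow meter is pressed by more than 2 mm (value of joint flow_key above 0.002 m).
It fails at once if the flow meter or a bystander is lifted, knocked over or shifted more than 25 mm (distance of any of flow_meter, amber_bottle, white_jar, beaker, petri_dish, screwdriver, filter_holder from where it was at the start of the episode above 0.025 m).
It also fails if it takes over 54 s, if anything falls off the work surface, if the arm or the gripper's body presses on something with over 40 N, if the wrist force passes 120 N, or if a joint passes its speed limit or range.

## Working session

There is one attempt and no reset: what is moved stays moved. The work goes in short steps, Python scripts to look and compute and a tool call to move; the robot and the scene stay as the last step left them, time stands still between calls to the robot, and variables do not carry over. Pictures are saved under pics/ and viewed, at most 10 in all, crops included, and the job is handed in when it is done.

Besides the shell and the picture viewer there is one more tool, called after ">>>" by a JSON object that holds its "method" and its "body", one argument or row to a line. drive_tool: Moves the arm, as the interface text tells. Its arguments: {"type":"object","properties":{"angular":{"type":"array","items":{"type":"array","items":{"type":"number"}}},"delta_pos":{"type":"array","items":{"type":"array","items":{"type":"number"}}},"gripper":{"type":"array","items":{"type":"number"}},"squeeze":{"type":"number"}},"required":["angular","delta_pos","gripper"]}

```bash
mkdir -p pics; cat > h.py <<'E'
import numpy as np, cv2
from cell import telemetry, eyes, env, models
def shot(n,f=None):
    d=eyes.read_camera(n)
    if f: cv2.imwrite('pics/'+f,d['pixels'][:,:,::-1])
    return d
from scipy.spatial.transform import Rotation as Ro
def Rm(o):
    o=np.array(o,float)
    if o.shape==(3,3): return o
    if o.size==4: return Ro.from_quat(o).as_matrix()
    return Ro.from_euler('xyz',o,degrees=True).as_matrix()
def ray(d,px,z):
    u=cv2.undistortPoints(np.array(px,float).reshape(-1,1,2),d['mtx'],np.array(d['D'],float)).reshape(-1,2)
    v=np.c_[u,np.ones(len(u))]@Rm(d['orientation']).T
    o=np.array(d['origin']); return o+v*((z-o[2])/v[:,2:])
def proj(d,P):
    R=Rm(d['orientation']); t=-R.T@np.array(d['origin'])
    return cv2.projectPoints(np.array(P,float).reshape(-1,1,3),cv2.Rodrigues(R.T)[0],t,d['mtx'],np.array(d['D'],float))[0].reshape(-1,2)
E
python3 - <<'E'
from h import *
s=telemetry.get_obs(); print(s, env.finger_overhang)
for n in ('top','scene'):
    d=shot(n,n+'0.png'); print(n,d['origin'],d['orientation'],d['mtx'].tolist() if hasattr(d['mtx'],'tolist') else d['mtx'])
    for t,z in (('pump_unit',.075),('tab_top',.1),('shutter',.079),('flow_meter',.075),('well',.075)):
        for r in models.search_frame(d,t)[:2]: print(t,r,ray(d,r['centre'],z))
E
```

```text
{'time_s': 0.0, 'qpos': array([-71.84328029,  18.44117055,  -4.0152763 ,  83.17634319,
         1.29463574,  78.54041449,  -3.2587132 ]), 'joint_velocities': array([-0.00238494,  0.03817934, -0.069271  , -0.02853419,  0.09261485,
       -0.06567675, -0.05593687]), 'effort': array([ 4.11750925e-04, -4.91276872e+01, -4.03775359e-01, -3.12528992e+01,
       -6.39540888e-02,  4.35813633e-02,  1.71979000e-04]), 'tool_pos': array([0.19371059, 0.61990127, 0.2354249 ]), 'tool_rot': array([-1.79887296e+02,  5.50958613e-03,  1.62654039e+02]), 'force': array([ 0.50210886, -0.05785256,  0.20894006]), 'wrist_torque': array([-0.0140393 ,  0.07376208, -0.05424924]), 'grasp_force': 0.0, 'grip_width': 0.08699689224801668} 0.014
top [ 0.3560417  -0.0273746   1.02157925] [-1.66522932e+02  9.96206013e-03 -9.47889254e+01] [[435.3093489459167, 0.0, 322.5499579137848], [0.0, 435.3093489459167, 234.45024438949707], [0.0, 0.0, 1.0]]
pump_unit {'centre': [386.5, 244.1], 'p': 0.62} [[ 0.54821702 -0.18615098  0.075     ]]
tab_top {'centre': [404.8, 234.4], 'p': 0.82} [[ 0.56128359 -0.224311    0.1       ]]
tab_
[... 507 characters left out ...]
55.89158666756305, 0.0, 323.390854527266], [0.0, 455.89158666756305, 234.57406755009762], [0.0, 0.0, 1.0]]
pump_unit {'centre': [278.4, 216.2], 'p': 0.81} [[ 0.6026856  -0.15719753  0.075     ]]
pump_unit {'centre': [522.4, 298.8], 'p': 0.41} [[0.49706003 0.39995128 0.075     ]]
tab_top {'centre': [268.3, 195.1], 'p': 0.62} [[ 0.57901001 -0.21144357  0.1       ]]
shutter {'centre': [261.8, 196.3], 'p': 0.77} [[ 0.57263972 -0.24328112  0.079     ]]
flow_meter {'centre': [393.4, 269.5], 'p': 0.92} [[0.58537095 0.15636509 0.075     ]]
well {'centre': [278.0, 218.3], 'p': 0.86} [[ 0.60923589 -0.15227427  0.075     ]]
well {'centre': [521.6, 301.2], 'p': 0.69} [[0.50417494 0.40104091 0.075     ]]
```

View pics/top0.png

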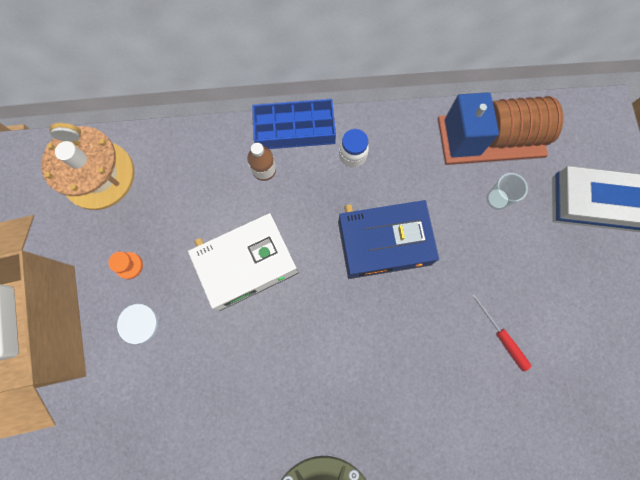

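View pics/scene0.png

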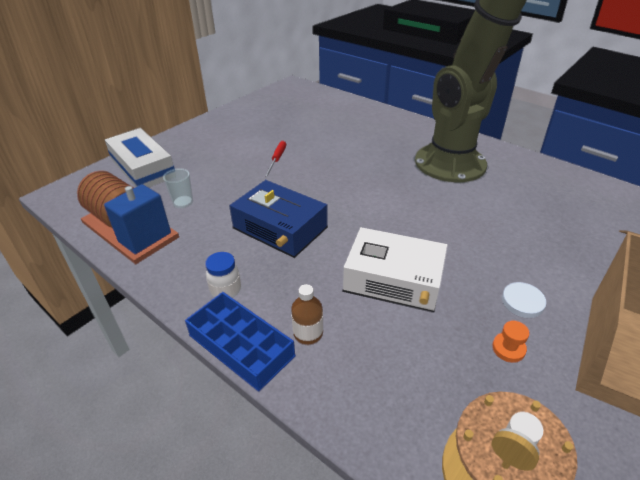

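Top: the blue unit is at (388,238), with the closed shutter at (408,233) and its tab at (402,232). Its display faces the robot and unit +y points image-left. Scene: the tab is at (268,195), and nothing stands against the unit. Next I'll fit the pose from the silhouettes.

```bash
cat >> h.py <<'E'
from scipy.optimize import minimize
def U2W(p,pts):
    c,s=np.cos(p[2]),np.sin(p[2]); P=np.array(pts,float).reshape(-1,3)/1000
    return np.c_[p[0]+c*P[:,0]-s*P[:,1],p[1]+s*P[:,0]+c*P[:,1],P[:,2]]
BOX=[(x,y,z) for x in(-70,70) for y in(-100,100) for z in(0,75)]
def fit(views,p0):
    def cost(p):
        c=0
        for d,m in views:
            h=cv2.convexHull((proj(d,U2W(p,BOX))*16).astype(np.int32))
            im=np.zeros((480,640),np.uint8); cv2.fillConvexPoly(im,h,1,cv2.LINE_8,4)
            c+=1-(im.astype(bool)&m).sum()/(im.astype(bool)|m).sum()
        return c
    p=np.array(p0,float)
    for sc in (1,.3):
        S=np.vstack([p]+[p+np.eye(3)[i]*[.02,.02,.15][i]*sc for i in range(3)])
        r=minimize(cost,p,method='Nelder-Mead',options=dict(initial_simplex=S,maxiter=150)); p=r.x
    return p,r.fun
E
python3 - <<'E'
from h import *
vs=[]
for n in('top','scene'):
    d=shot(n)
    m=[r for r in models.cut_out(d,'pump_unit')]
    print(n,[(r['p'],r['centre'],r['pixels'].sum()) for r in m]); vs.append((d,m[0]['pixels']))
for v in (vs[:1],vs[1:],vs): print(fit(v,[.56,-.19,.08]))
p,_=fit(vs,[.56,-.19,.08])
for q in ((0,-50,79),(0,-35,100),(0,30,100),(-70,-100,75)): print(q,U2W(p,[q]))
for d,_ in vs: print(proj(d,U2W(p,[(0,-35,100)])))
E
```

```text
top [(0.78, [385.8, 241.4], np.int64(6033))]
scene [(0.88, [279.6, 216.5], np.int64(4896))]
(array([ 0.56703904, -0.19251046,  0.0675461 ]), np.float64(0.02903487429034879))
(array([ 0.5677993 , -0.19242111,  0.07739644]), np.float64(0.029008543612159765))
(array([ 0.56733012, -0.19277262,  0.06366869]), np.float64(0.06013157138392444))
(0, -50, 79) [[ 0.57051141 -0.24267131  0.079     ]]
(0, -35, 100) [[ 0.56955702 -0.22770171  0.1       ]]
(0, 30, 100) [[ 0.56542135 -0.16283341  0.1       ]]
(-70, -100, 75) [[ 0.50383452 -0.2970238   0.075     ]]
[[405.8558165 230.6034612]]
[[266.30845793 191.04796694]]
```

>>> {"method": "drive_tool", "body": {
  "angular": [
    [0,0,0],
    [0,0,0],
    [0,0,0],
    [0,0,0],
    [0,0,0],
    [0,0,0],
    [0,0,0],
    [0,0,0],
    [0,0,0],
    [0,0,0],
    [0,0,0]
  ],
  "delta_pos": [
    [-3.66,-2.38,0],
    [-3.66,-2.38,0],
    [-3.66,-2.38,0],
    [-3.66,-2.38,0],
    [-3.66,-2.38,0],
    [-3.66,-2.38,0],
    [-3.66,-2.38,0],
    [-3.66,-2.38,0],
    [-3.66,-2.38,0],
    [-3.66,-2.38,0],
    [-3.66,-2.38,0]
  ],
  "gripper": [0,0,0,0,0,0,0,0,0,0,0],
  "squeeze": 5
}}

```text
time_s: 1.9
tool_pos: [0.501, 0.2491, 0.237]
tool_rot: [179.9, 0.0, 162.7]
force: [-0.6, 1.3, -1.0]
grip_width: 0.0069
grasp_force: 0.0
```

>>> {"method": "drive_tool", "body": {
  "angular": [
    [0,0,0],
    [0,0,0],
    [0,0,0],
    [0,0,0],
    [0,0,0],
    [0,0,0],
    [0,0,0],
    [0,0,0],
    [0,0,0],
    [0,0,0],
    [0,0,0]
  ],
  "delta_pos": [
    [-2,-4.2,0],
    [-2,-4.2,0],
    [-2,-4.2,0],
    [-2,-4.2,0],
    [-2,-4.2,0],
    [-2,-4.2,0],
    [-2,-4.2,0],
    [-2,-4.2,0],
    [-2,-4.2,0],
    [-2,-4.2,0],
    [-2,-4.2,0]
  ],
  "gripper": [0,0,0,0,0,0,0,0,0,0,0]
}}

```text
time_s: 3.0
tool_pos: [0.5726, -0.2576, 0.2369]
tool_rot: [180.0, 0.0, 162.7]
force: [1.4, 0.6, 0.4]
grip_width: 0.0003
grasp_force: 0.0
```

>>> {"method": "drive_tool", "body": {
  "angular": [
    [0,0,0.1458],
    [0,0,0.1458],
    [0,0,0.1458],
    [0,0,0.1458],
    [0,0,0.1458],
    [0,0,0.1458],
    [0,0,0.1458],
    [0,0,0.1458],
    [0,0,0.1458],
    [0,0,0.1458],
    [0,0,0.1458],
    [0,0,0.1458],
    [0,0,0.1458],
    [0,0,0.1458],
    [0,0,0.1458],
    [0,0,0.1458],
    [0,0,0.1458],
    [0,0,0.1458],
    [0,0,0.1458],
    [0,0,0]
  ],
  "delta_pos": [
    [0,0,0],
    [0,0,0],
    [0,0,0],
    [0,0,0],
    [0,0,0],
    [0,0,0],
    [0,0,0],
    [0,0,0],
    [0,0,0],
    [0,0,0],
    [0,0,0],
    [0,0,0],
    [0,0,0],
    [0,0,0],
    [0,0,0],
    [0,0,0],
    [0,0,0],
    [0,0,0],
    [0,0,0],
    [0,0,0]
  ],
  "gripper": [0,0,0,0,0,0,0,0,0,0,0,0,0,0,0,0,0,0,0,0]
}}

```text
time_s: 5.0
tool_pos: [0.5725, -0.2558, 0.2365]
tool_rot: [180.0, 0.0, 3.9]
force: [0.1, -0.1, 0.2]
grip_width: 0.0004
grasp_force: 0.0
```

```bash
python3 - <<'E'
from h import *
d=shot('wrist','w1.png'); print(d['origin'],d['orientation'])
p=[.5673,-.1926,.068]
for t,q in (('tab_top',(0,-35,100)),('shutter',(0,-50,79)),('pump_unit',(0,0,75))):
    for r in models.search_frame(d,t)[:2]: print(t,r,ray(d,r['centre'],q[2]/1000),U2W(p,[q]),proj(d,U2W(p,[q])))
im=d['pixels'][:,:,::-1].copy()
for q in [(x,y,75) for x in(-70,70) for y in(-100,100)]+[(x,y,100) for x in (-15,15) for y in (-38,-32)]+[(x,y,79) for x in (-22,22) for y in(-79,-21)]:
    c=proj(d,U2W(p,[q]))[0]
    if abs(c).max()<2000: cv2.circle(im,tuple(int(round(v)) for v in c),3,(0,0,255),1)
cv2.imwrite('pics/w1.png',im)
E
```

```text
[ 0.65209552 -0.2488404   0.38512533] [ 1.62977615e+02 -5.35461326e-02 -8.60508824e+01]
tab_top {'centre': [296.0, 228.8], 'p': 0.82} [[ 0.57681896 -0.23414656  0.1       ]] [[ 0.56967817 -0.22751911  0.1       ]] [[287.01948517 237.12266731]]
shutter {'centre': [295.8, 228.8], 'p': 0.95} [[ 0.57126333 -0.23289915  0.079     ]] [[ 0.57069738 -0.24248444  0.079     ]] [[307.32012299 230.22917715]]
pump_unit {'centre': [238.5, 217.0], 'p': 0.72} [[ 0.57704176 -0.18473501  0.075     ]] [[ 0.5673 -0.1926  0.075 ]] [[247.8545699  228.96662996]]
```

View pics/w1.png

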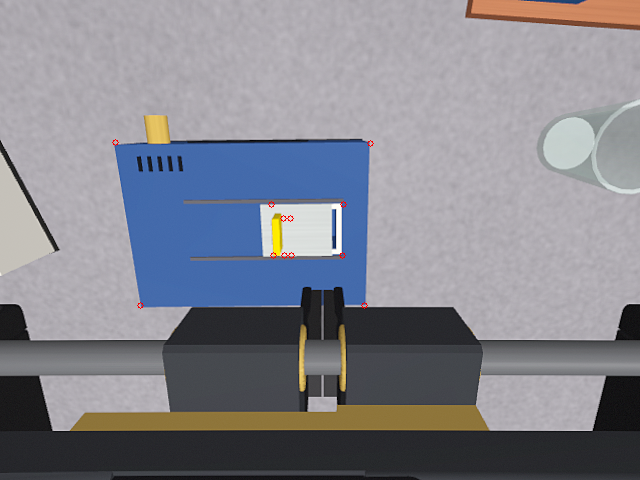

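The wrist overlay matches the unit's corners. The shutter plate (columns 261–332) and tab (277,235) sit about 8 mm further open than the model's closed position. The fingers are on the -y side of the tab, so I'll descend and push.

>>> {"method": "drive_tool", "body": {
  "angular": [
    [0,0,0],
    [0,0,0],
    [0,0,0],
    [0,0,0],
    [0,0,0],
    [0,0,0],
    [0,0,0]
  ],
  "delta_pos": [
    [0,0,3],
    [0,0,3],
    [0,0,3],
    [0,0,2.5],
    [0,0,1.5],
    [0,0,0.8],
    [0,0,0]
  ],
  "gripper": [0,0,0,0,0,0,0]
}}

```text
time_s: 5.9
tool_pos: [0.5721, -0.256, 0.0981]
tool_rot: [-180.0, 0.0, 4.0]
force: [1.4, 0.1, 0.4]
grip_width: 0.0004
grasp_force: 0.0
```

>>> {"method": "drive_tool", "body": {
  "angular": [
    [0,0,0],
    [0,0,0],
    [0,0,0],
    [0,0,0],
    [0,0,0],
    [0,0,0],
    [0,0,0],
    [0,0,0],
    [0,0,0],
    [0,0,0],
    [0,0,0],
    [0,0,0]
  ],
  "delta_pos": [
    [0,-0.5,0],
    [0,-0.6,0],
    [0,-0.6,0],
    [0,-0.6,0],
    [0,-0.6,0],
    [0,-0.6,0],
    [0,-0.6,0],
    [0,-0.6,0],
    [0,-0.6,0],
    [0,-0.6,0],
    [0,-0.6,0],
    [0,0,0]
  ],
  "gripper": [0,0,0,0,0,0,0,0,0,0,0,0]
}}

```text
time_s: 7.1
tool_pos: [0.5678, -0.1896, 0.0982]
tool_rot: [-179.9, 0.0, 4.0]
force: [0.3, 0.1, 0.7]
grip_width: 0.0002
grasp_force: 0.0
```

```bash
python3 - <<'E'
from h import *
d=shot('wrist','w2.png'); shot('top'); print(telemetry.get_obs()['force'])
E
```

```text
[ 0.43159651 -0.00960427  0.63561649]
```

View pics/w2.png

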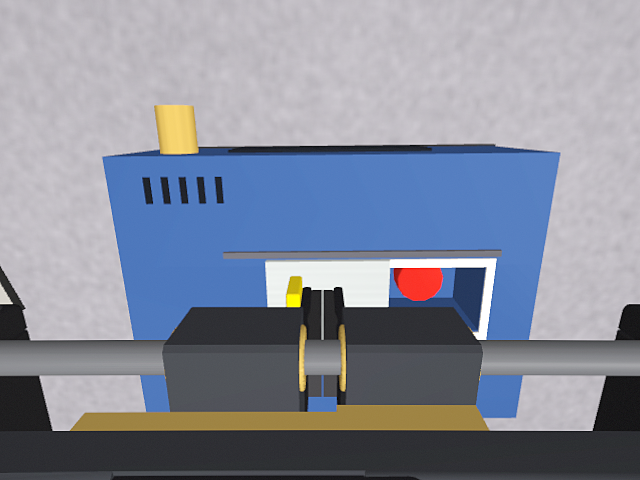

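The shutter is about 50 mm open: its plate edge is at column 389, and the red key shows at (418,280). I'll push about 13 mm further.

>>> {"method": "drive_tool", "body": {
  "angular": [
    [0,0,0],
    [0,0,0],
    [0,0,0],
    [0,0,0],
    [0,0,0],
    [0,0,0]
  ],
  "delta_pos": [
    [0,-0.4,0],
    [0,-0.3,0],
    [0,-0.2,0],
    [0,-0.2,0],
    [0,-0.2,0],
    [0,0,0]
  ],
  "gripper": [0,0,0,0,0,0]
}}

```text
time_s: 7.8
tool_pos: [0.5669, -0.1778, 0.0985]
tool_rot: [-180.0, 0.0, 3.9]
force: [-0.4, -0.2, -0.5]
grip_width: 0.0001
grasp_force: 0.3
```

```bash
python3 - <<'E'
from h import *
d=shot('wrist','w3.png'); s=telemetry.get_obs(); print(s['force'],s['tool_pos'])
p=[.5673,-.1926,.068]
for y in (-79,-74,-26,-21,-19,-14): print(y,proj(d,U2W(p,[(22,y,79),(17,y,75)])).tolist())
E
```

```text
[-0.17985741  0.56710975 -0.11362287] [ 0.5670618  -0.17782889  0.09857928]
-79 [[526.6506545075985, 259.81983929881494], [520.7055391025675, 266.93286798669516]]
-74 [[515.8459044551882, 259.8036121811898], [510.2171094334967, 266.91536344915943]]
-26 [[412.49764286927456, 259.65980561950624], [409.8733855787617, 266.76398087424076]]
-21 [[401.7611050211565, 259.6460618414707], [399.4473468320627, 266.7499373732156]]
-19 [[397.46749572657285, 259.6406290710496], [395.2778503175253, 266.7444106308836]]
-14 [[386.7357026372796, 259.62720869075764], [384.85614594344645, 266.7308201466683]]
```

View pics/w3.png

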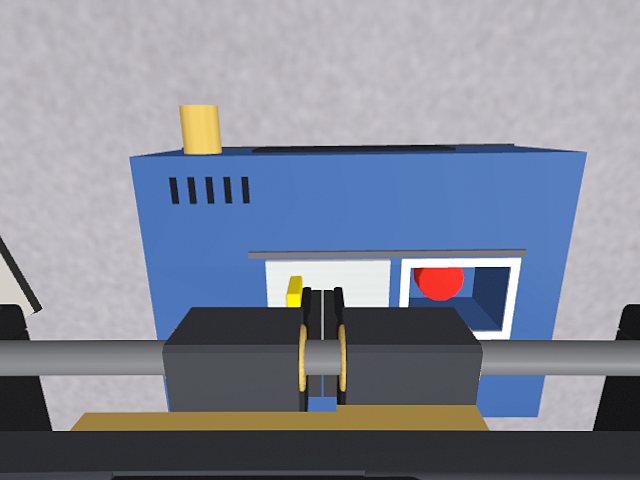

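The shutter is open: the plate edge at column 390 means about 63 mm, and the whole well is visible (columns 410–510). Next I'll move over the well and down.

>>> {"method": "drive_tool", "body": {
  "angular": [
    [0,0,0],
    [0,0,0],
    [0,0,0],
    [0,0,0],
    [0,0,0],
    [0,0,0]
  ],
  "delta_pos": [
    [0,1,0],
    [-0.07,2,0],
    [0,2,0],
    [0,1,0],
    [0,0.48,0],
    [0,0,0]
  ],
  "gripper": [0,0,0,0,0,0]
}}

```text
time_s: 8.45
tool_pos: [0.5706, -0.2435, 0.0985]
tool_rot: [-180.0, -0.0, 3.9]
force: [-0.2, 0.5, -0.5]
grip_width: 0.0004
grasp_force: 0.0
```

>>> {"method": "drive_tool", "body": {
  "angular": [
    [0,0,0],
    [0,0,0],
    [0,0,0],
    [0,0,0],
    [0,0,0]
  ],
  "delta_pos": [
    [0,0,0.8],
    [0,0,0.8],
    [0,0,0.8],
    [0,0,0.6],
    [0,0,0]
  ],
  "gripper": [0,0,0,0,0]
}}

```text
time_s: 8.95
tool_pos: [0.5701, -0.2422, 0.0672]
tool_rot: [-179.9, 0.1, 4.0]
force: [-0.6, 0.0, 0.0]
grip_width: 0.0005
grasp_force: 0.0
```

>>> {"method": "drive_tool", "body": {
  "angular": [
    [0,0,0],
    [0,0,0],
    [0,0,0],
    [0,0,0],
    [0,0,0]
  ],
  "delta_pos": [
    [0,0,0.3],
    [0,0,0.3],
    [0,0,0.2],
    [0,0,0.1],
    [0,0,0]
  ],
  "gripper": [0,0,0,0,0]
}}

```text
time_s: 9.45
tool_pos: [0.571, -0.2431, 0.0599]
tool_rot: [180.0, -0.0, 3.9]
force: [-0.4, 0.9, 3.5]
grip_width: 0.0006
grasp_force: 2.0
```

>>> {"method": "drive_tool", "body": {
  "angular": [
    [0,0,0],
    [0,0,0],
    [0,0,0]
  ],
  "delta_pos": [
    [0,0,0.15],
    [0,0,0.1],
    [0,0,0]
  ],
  "gripper": [0,0,0]
}}

```text
time_s: 9.75
tool_pos: [0.571, -0.2431, 0.0584]
tool_rot: [-180.0, -0.0, 3.9]
force: [-1.8, 1.8, 11.6]
grip_width: 0.0006
grasp_force: 5.7
```

>>> {"method": "drive_tool", "body": {
  "angular": [
    [0,0,0],
    [0,0,0],
    [0,0,0],
    [0,0,0],
    [0,0,0]
  ],
  "delta_pos": [
    [0,0,0],
    [0,0,0],
    [0,0,0],
    [0,0,0],
    [0,0,0]
  ],
  "gripper": [0,0,0,0,0]
}}

```text
time_s: 10.25
tool_pos: [0.571, -0.2431, 0.0584]
tool_rot: [-180.0, -0.1, 3.9]
force: [-2.9, 3.2, 11.7]
grip_width: 0.0003
grasp_force: 5.6
```

>>> {"method": "drive_tool", "body": {
  "angular": [
    [0,0,0],
    [0,0,0],
    [0,0,0],
    [0,0,0],
    [0,0,0],
    [0,0,0]
  ],
  "delta_pos": [
    [0,0,-0.5],
    [0,0,-1],
    [0,0,-2],
    [0,0,-2.5],
    [0,0,-2],
    [0,0,0]
  ],
  "gripper": [0,0,0,0,0,0]
}}

```text
time_s: 10.85
tool_pos: [0.572, -0.2439, 0.1398]
tool_rot: [179.9, -0.2, 3.9]
force: [0.1, 0.0, -0.3]
grip_width: 0.0005
grasp_force: 0.0
```

>>> {"method": "drive_tool", "body": {
  "angular": [
    [0,0,0],
    [0,0,0],
    [0,0,0],
    [0,0,0],
    [0,0,0],
    [0,0,0]
  ],
  "delta_pos": [
    [0,-2,0],
    [0,-3,0],
    [0,-3,0],
    [0,-2.3,0],
    [0,-1,0],
    [0,0,0]
  ],
  "gripper": [0,0,0,0,0,0]
}}

```text
time_s: 11.45
tool_pos: [0.5628, -0.1284, 0.1363]
tool_rot: [-180.0, 0.1, 4.1]
force: [0.1, 0.0, -0.4]
grip_width: 0.0007
grasp_force: 0.0
```

>>> {"method": "drive_tool", "body": {
  "angular": [
    [0,0,0],
    [0,0,0],
    [0,0,0],
    [0,0,0],
    [0,0,0]
  ],
  "delta_pos": [
    [0,0,1.2],
    [0,0,1.2],
    [0,0,1],
    [0,0,0.7],
    [0,0,0]
  ],
  "gripper": [0,0,0,0,0]
}}

```text
time_s: 11.95
tool_pos: [0.5619, -0.1307, 0.0946]
tool_rot: [180.0, 0.1, 3.9]
force: [-0.4, 0.5, 0.1]
grip_width: 0.0005
grasp_force: 0.0
```

```bash
python3 - <<'E'
from h import *
d=shot('wrist','w4.png'); s=telemetry.get_obs(); print(s['force'],s['tool_pos'])
E
```

```text
[0.21991265 0.04111652 0.4199915 ] [ 0.56246712 -0.13074366  0.09536942]
```

View pics/w4.png

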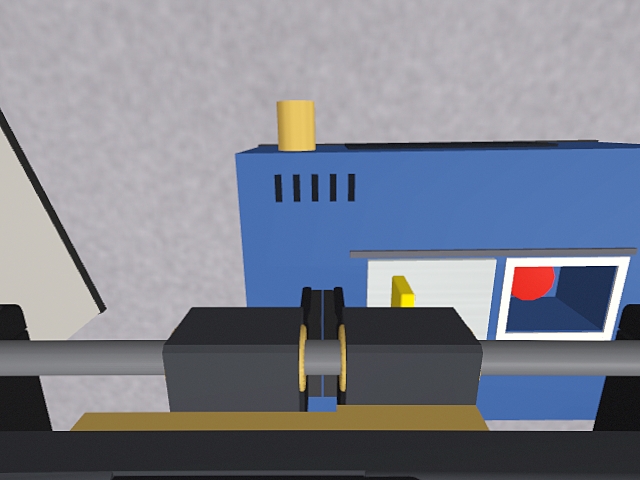

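The fingers are now on the +y side of the tab (402,292), with the shutter still open. I'll raise 3 mm and push it closed.

>>> {"method": "drive_tool", "body": {
  "angular": [
    [0,0,0],
    [0,0,0],
    [0,0,0],
    [0,0,0],
    [0,0,0],
    [0,0,0],
    [0,0,0],
    [0,0,0],
    [0,0,0],
    [0,0,0],
    [0,0,0],
    [0,0,0],
    [0,0,0],
    [0,0,0],
    [0,0,0],
    [0,0,0]
  ],
  "delta_pos": [
    [0,0,-0.3],
    [0,0.6,0],
    [0,0.6,0],
    [0,0.6,0],
    [0,0.6,0],
    [0,0.6,0],
    [0,0.6,0],
    [0,0.6,0],
    [0,0.6,0],
    [0,0.6,0],
    [0,0.6,0],
    [0,0.6,0],
    [0,0.6,0],
    [0,0.5,0],
    [0,0.3,0],
    [0,0,0]
  ],
  "gripper": [0,0,0,0,0,0,0,0,0,0,0,0,0,0,0,0]
}}

```text
time_s: 13.6
tool_pos: [0.568, -0.2111, 0.099]
tool_rot: [180.0, 0.0, 3.9]
force: [0.2, -0.3, 0.3]
grip_width: 0.0007
grasp_force: 0.0
```

```bash
python3 - <<'E'
from h import *
d=shot('wrist','w5.png'); s=telemetry.get_obs(); print(s['force'],s['tool_pos'])
p=[.5673,-.1926,.068]
for y in (-79,-74,-21,-16): print(y,proj(d,U2W(p,[(22,y,79),(17,y,75)])).tolist())
print(proj(d,U2W(p,BOX[1::2])))
E
```

```text
[-0.53771341 -0.33383419  0.18840812] [ 0.56787393 -0.21093226  0.09896121]
-79 [[454.7151223294577, 256.8214595008048], [450.87178323134924, 263.9995457291247]]
-74 [[443.97462669195886, 256.82462847461034], [440.44265539396235, 264.00169410848275]]
-21 [[330.3277408305984, 256.86945554096445], [330.07781362004994, 264.0416154697414]]
-16 [[319.61310006685636, 256.87475171935307], [319.67209408309606, 264.04700692752]]
[[473.89480126 414.15176171]
 [106.76123258 414.81516759]
 [510.88178172 150.2665171 ]
 [ 53.96793001 150.08367493]]
```

View pics/w5.png

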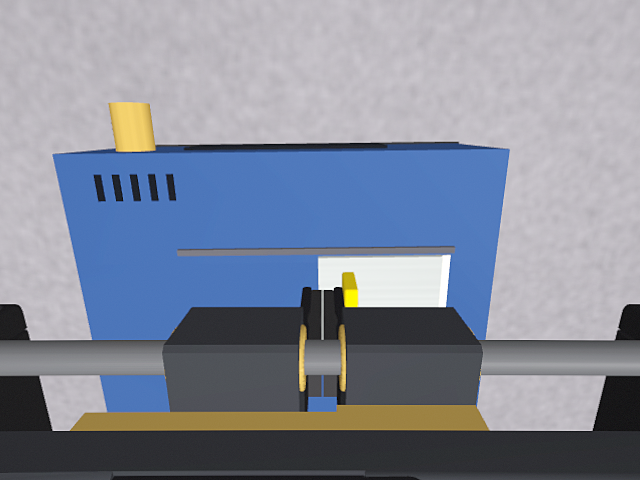

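The plate spans columns 318–442, against 330–454 when fully closed, so about 5.5 mm remains. The unit hasn't moved.

>>> {"method": "drive_tool", "body": {
  "angular": [
    [0,0,0],
    [0,0,0],
    [0,0,0],
    [0,0,0],
    [0,0,0]
  ],
  "delta_pos": [
    [0,0.2,0],
    [0,0.2,0],
    [0,0.1,0],
    [0,0,0],
    [0,0,0]
  ],
  "gripper": [0,0,0,0,0]
}}

```text
time_s: 14.15
tool_pos: [0.5687, -0.2151, 0.0989]
tool_rot: [180.0, 0.0, 3.9]
force: [0.0, 0.1, -0.2]
grip_width: 0.0009
grasp_force: 0.4
```

```bash
cat > m.py <<'E'
from h import *
d=shot('wrist'); s=telemetry.get_obs(); print(s['force'],s['tool_pos'],s['time_s'])
p=[.5673,-.1926,.068]
c=proj(d,U2W(p,[(15,-21,79),(15,-79,79),(70,-100,75),(70,100,75)]));print(c)
g=d['pixels'].astype(int); r=int(c[0][1]); w=g[r,:,0]>150; i=np.where(w)[0]; print('white cols',i.min(),i.max(),r)
b=d['pixels'][int(c[2][1])+8].astype(int); j=np.where(b[:,2]-b[:,0]>80)[0]; print('blue cols',j.min(),j.max())
E
python3 m.py
```

```text
[-1.42155532  0.92531333 -0.40659732] [ 0.56874936 -0.2151123   0.09899169] 14.2
[[321.67622724 271.8000997 ]
 [444.58648671 271.89383035]
 [501.67147383 151.47247699]
 [ 45.01544637 150.80294836]]
white cols 0 639 271
blue cols 45 498
```

>>> {"method": "drive_tool", "body": {
  "angular": [
    [0,0,0],
    [0,0,0],
    [0,0,0],
    [0,0,0]
  ],
  "delta_pos": [
    [0,0.1,0],
    [0,0.1,0],
    [0,0,0],
    [0,0,0]
  ],
  "gripper": [0,0,0,0]
}}

```text
time_s: 14.6
tool_pos: [0.5689, -0.2166, 0.099]
tool_rot: [-180.0, 0.0, 3.9]
force: [-1.2, 1.3, 0.2]
grip_width: 0.0004
grasp_force: 1.3
```

>>> {"method": "drive_tool", "body": {
  "angular": [
    [0,0,0],
    [0,0,0],
    [0,0,0]
  ],
  "delta_pos": [
    [0,0.1,0],
    [0,0.05,0],
    [0,0,0]
  ],
  "gripper": [0,0,0]
}}

```text
time_s: 14.9
tool_pos: [0.569, -0.2167, 0.099]
tool_rot: [-179.8, 0.0, 4.0]
force: [-2.5, 5.5, 3.2]
grip_width: 0.0006
grasp_force: 3.0
```

The force is up to 5.5 N with no further motion, so the shutter is against its stop. I'll retreat.

>>> {"method": "drive_tool", "body": {
  "angular": [
    [0,0,0],
    [0,0,0],
    [0,0,0],
    [0,0,0],
    [0,0,0],
    [0,0,0],
    [0,0,0],
    [0,0,0],
    [0,0,0]
  ],
  "delta_pos": [
    [0,-0.5,0],
    [0,-1,0],
    [0,-0.5,0],
    [0,0,-2],
    [0,0,-3],
    [0,0,-4],
    [0,0,-4],
    [0,0,0],
    [0,0,0]
  ],
  "gripper": [0,0,0,0,0,0,0,0,0]
}}

```text
time_s: 15.8
tool_pos: [0.5682, -0.1986, 0.2299]
tool_rot: [180.0, -0.1, 4.0]
force: [-1.1, 0.8, -0.9]
grip_width: 0.0005
grasp_force: 0.0
```

```bash
python3 - <<'E'
from h import *
d=shot('wrist')
p=[.5673,-.1926,.068]
im=d['pixels'][:,:,::-1].copy()
for q in [(x,y,75) for x in(-70,70) for y in(-100,100)]+[(x,y,79) for x in (-22,22) for y in(-79,-21)]:
    c=proj(d,U2W(p,[q]))[0]; cv2.circle(im,tuple(int(round(v)) for v in c),3,(0,0,255),1)
cv2.imwrite('pics/w6.png',im)
E
```

```text
(no output)
```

View pics/w6.png

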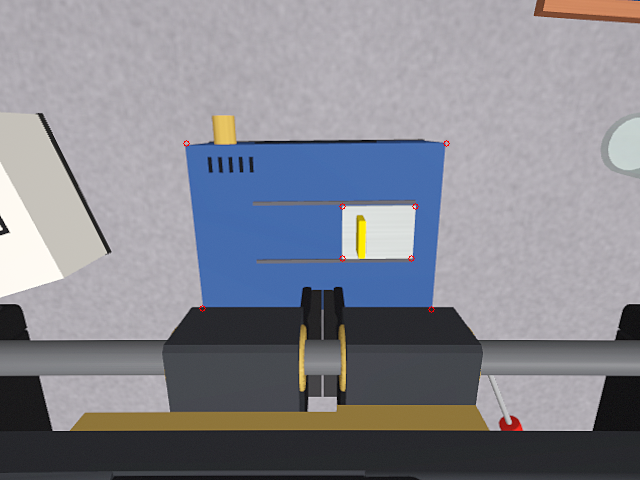

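The plate corners (343–415, 206–258) match the fully closed model, the unit hasn't moved and the arm is clear of everything.

```bash
python3 -c "
from cell import env; print(env.sign_off())"
```

```text
the job is handed in; nothing more can be done
None
```

I opened the shutter to about 63 mm, pressed the red key to its stop for at least 0.5 s, and pushed the shutter closed against its stop. The last picture showed the unit unmoved and the arm clear; I handed the job in at about 16 s, and sign-off returned no verdict.

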